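Close up the soldering blocks in the corner of the tray

TASK

Get the soldering place ready: push the firebrick and the charcoal block along the steel soldering tray into its corner, so that both stand flat against the back rim, flat against each other with no gap, and the one nearer the side rim stands flat against that rim too, in whichever order they stand. Slide them only: do not lift or tip them, leave the ring on top of the firebrick lying there untouched, and do not disturb the things around the tray.

Things in the scene. Friction and masses are not known exactly. Their poses are not given: they have to be found in the camera images.
- tray: Fixed tray of 3 mm steel sheet on the bench. Origin: on the bench, under the floor's middle. +x points to the back rim (far side), +y to the side rim (left). Floor top at z = 3 mm, x from -125 to 125, y from -185 to 185 mm; the inner faces of the rims are at x = 125 and y = 185. Rims 3 mm thick, tops at z = 27 mm; near and right sides open. Position varies, yaw within 0.2 rad.
- firebrick: Loose firebrick, pale sandy block 150 mm (x) by 100 (y) by 50 high, about 0.6 kg, flat on the tray floor; origin at the centre of its underside. Starts 20 to 75 mm short of the back rim, turned up to 0.18 rad from the tray; it may be the left or the right block. Too wide to grip.
- charcoal: Loose charcoal block, black, 140 mm (x) by 90 (y) by 35 high, about 0.24 kg, flat on the tray floor; origin at the centre of its underside. Starts beside the firebrick, 25 mm or more away, likewise askew and short of the back rim. Too wide to grip.
- ringwork: Loose plain silver ring, 24 mm outside, 5 mm high, lying flat on top of the firebrick, within 25 mm of its middle; origin at the centre of its underside. It rides along when the brick is pushed smoothly; it must stay there untouched.
- spool: Bystander: steel wire spool, 42 mm diameter, 56 mm high, standing behind the back rim. Origin under its centre.
- dropper: Bystander: amber dropper bottle with rubber bulb, 33 mm diameter, 92 mm high, standing behind the back rim. Origin under its centre.
- cup: Bystander: small white plastic cup, 44 mm wide, 40 mm high, standing left of the side rim. Origin under its centre.
- scriber: Bystander: scriber with wooden handle, 174 mm long, 19 mm thick, lying on the bench right of the tray, along about the tray's x. Origin at the middle of its length, on the bench.
Not all that is in view belongs to the job. There is more than one size of the firebrick; the job needs the largest.

How it is judged (in metres and radians):
At the end, for the whole second after the job is handed in: Both blocks lie flat on the tray, within 4 mm of touching the back rim and square with it to 0.035 rad; the left block is within 4 mm of touching the side rim, the other within 4 mm of touching the left one; the ring still lies flat on top of the firebrick; all at rest (x of firebrick in the frame of tray between 0.046 and 0.054 m and x of charcoal in the frame of tray between 0.051 and 0.059 m and angle between the x axis of each of firebrick, charcoal and the x axis of tray, either way round below 0.035 rad and ((y of firebrick in the frame of tray between 0.131 and 0.139 m and y of charcoal in the frame of firebrick between -0.099 and -0.091 m) or (y of charcoal in the frame of tray between 0.136 and 0.144 m and y of firebrick in the frame of charcoal between -0.099 and -0.091 m)) and height (world z) of each of firebrick, charcoal below 0.006 m and x of ringwork in the frame of firebrick between -0.065 and 0.065 m and y of ringwork in the frame of firebrick between -0.04 and 0.04 m and z of ringwork in the frame of firebrick between 0.047 and 0.053 m and linear speed of each of firebrick, charcoal below 0.01 m/s).
It fails at once if a block is lifted or tipped (height (world z) of any of firebrick, charcoal above 0.011 m or angle between any of firebrick, charcoal's own z axis and vertical above 0.12 rad).
It fails at once if the ring on the firebrick is touched (contact force between any of the fingers, the arm and ringwork above 0.3 N).
It fails at once if the ring falls off the firebrick (height (world z) of ringwork below 0.045 m).
It fails at once if a thing beside the tray is disturbed (distance of any of spool, dropper, cup, scriber from where it was at the start of the episode above 0.02 m).
It also fails if it takes over 64 s, if anything falls off the work surface, if the arm or the gripper's body presses on something with over 40 N, if the wrist force passes 120 N, or if a joint passes its speed limit or range.

ROBOT

A 6-joint arm with a two-finger parallel gripper is mounted at the origin on the work surface. World frame = base frame: x ahead of the robot, y to its left, z up, the work surface at z = 0. Lengths are in mm, angles in rad, forces in N, time in s.
With the tool pointing down it reaches from about 375 to 900 mm from the base axis. Payload 3.1 kg.
Tool frame: the origin (TCP) lies midway between the tips of the shut fingers; the grasp point (between the pads) lies 19 mm behind it; z points along the fingers, y is the direction in which the jaws open and shut (so a half turn about z gives the same grasp; the last joint's range is limited). The gripper opens to 85 mm and grips with 20 to 120 N. Pads are 22 mm wide; open, the fingers measure 114 mm over their backs; the gripper's body (76 mm by 85 mm) begins 54 mm behind the grasp point. The pads swing forward as they close: fully open they stand 13 mm farther back than shut.
Start: joints at [-1.321, 0.527, 1.433, -0, 1.181, -0.178], TCP at [259.313, -568.642, 231.31] pointing down, gripper open.
Joint ranges: [-3.08, 3.08], [-0.75, 2.2], [0.22, 2.44], [-1.43, 4.57], [0, 2.65], [-2.85, 2.85]. Speed limits (rad/s): [2.79, 2.79, 3.14, 3.14, 3.14, 3.14].

INTERFACE

Orientations are given as a 3x3 rotation matrix whose columns are the frame's x, y, z axes.
In Python, from rig import * gives the robot as it stands.
- The arm moves only by the shell command python3 -m crank 'ROWS' [FORCE]. ROWS is text: rows parted by semicolons, each of 5 numbers parted by spaces: the gripper command: -1 is shut, 1 is fully open, values between are in proportion, then the shift along the tool's x, y, z in mm, then the turn about the tool's z in units of 10 degrees (1.0 is 10 degrees). In form: jaw x y z yaw; .... A call has 1 to 20 rows; each row is the pose to reach, as a shift and turn from the pose commanded when the call began, along the tool's axes at that moment; what a row does not reach only later rows make up. A row lasts 1/8 s, in which the tool goes at most 62.5 mm and 10.7 degrees, less where a joint would pass 70% of its speed; a pose out of reach is approached as far as the arm can. A call with a gripper value outside its range is refused whole. The fingers move at their own pace and stop on an object; FORCE is the grip in N (left out, the last holds). Time passes only in rows, so rows that repeat a pose let the fingers close. It gives the time, the measured TCP pose, the force and the opening at its end, in the units of the state.
- read_state(): the state, without advancing time (a new reading comes with each control period).
- get_image(name): name is "side" or "top" or "wrist"; returns (picture, depth): 480x640x3 uint8, blue, green, red; 480x640 float32, mm along the optical axis (not along the pixel's ray), 0 where there is no reading.
- calibration(name): a dict with "mtx" (3x3 intrinsics, pixels), "k1" (the pictures are not rectified: a ray, as slopes to the right and down, at radius r is drawn at 1 + k1 r^2 times it, then the intrinsics apply), "R" (3x3) and "t" (3): a world point X has camera coordinates R X + t. Camera axes: x right, y down, z forward; pixel columns grow to the right and rows downward; lengths in mm; the calibration is good to about 2 mm. A picture is of the moment at which its call begins: read the wrist's pose just before it. calibration takes no time and is no camera call; for the wrist camera it gives the pose at the moment of the call.
- finish_job(): hands the job in, once; it reports no verdict.
Trained networks look in the newest picture that a camera, given by its name, has taken for a name from the list of things; names that differ only in an ending like _2 or _b are one class to them, and where a whole thing is asked for, a point or a joint stands for the part that bears it (a point fixed in the world has none). Each returns a list of dicts, best first, with "p" (0 to 1); they miss things now and then, are a little off and sometimes report something else, mostly with a low value. They report only what shows in the picture. A call takes as long as a camera call. They do not tell look-alikes from the thing itself.
- spot_in(camera, query): "bbox" ([left, top, width, height] in pixels, round what is visible of it).
The state is a dict: "time": time; "joint_pos": joint angles; "qd": joint speeds; "joint_efforts": joint torques, N m; "tool_pos": TCP position; "ee_rot": TCP orientation; "ft_force": force on the tool from outside, world axes, zero at the start; "torque": the same for the moment, N m; "width": finger opening in mm.
Only numpy, scipy, OpenCV 4.12 (cv2) and the standard library are available. Lean on these libraries where they do the work, as an engineer would, in place of code of your own. Each camera call takes 0.05 s, during which the arm holds its last target.

## Working session

There is one attempt and no reset: what is moved stays moved. The work goes in short steps, Python scripts to look and compute and a shell command to move; the robot and the scene stay as the last step left them, time stands still between calls to the robot, and variables do not carry over. Pictures are saved under pics/ and viewed, and the job is handed in when it is done.

```bash
mkdir -p pics; ls; python3 - <<'E'
from rig import *
import cv2
s=read_state();print({k:(v if not hasattr(v,'round') else v) for k,v in s.items()})
for n in ("top","side"):
    im,d=get_image(n);cv2.imwrite(f"pics/{n}0.png",im)
    c=calibration(n);print(n,c)
    for q in("firebrick","charcoal","tray","ringwork"):
        print(q,[(round(r['p'],2),[int(x) for x in r['bbox']]) for r in spot_in(n,q)])
E
```

```text
pics
{'time': 0.0, 'joint_pos': array([-1.32148215e+00,  5.28485972e-01,  1.43393162e+00, -7.78718097e-07,
        1.18142633e+00, -1.78501762e-01]), 'qd': array([ 0.001127  , -0.00050448,  0.00371742,  0.00079461,  0.00180386,
       -0.00034537]), 'joint_efforts': array([-7.57846283e-04, -4.42355275e+01, -1.78021842e+01, -3.17891836e-04,
        8.49585427e-03, -8.38104029e-06]), 'tool_pos': array([ 259.14276399, -567.93024059,  230.31215337]), 'ee_rot': array([[ 9.09874039e-01,  4.14884229e-01, -5.56173723e-04],
       [ 4.14884410e-01, -9.09871511e-01,  2.18148150e-03],
       [ 3.99015647e-04, -2.21562119e-03, -9.99997466e-01]]), 'ft_force': array([ 0.65831449, -0.18838425, -0.16912432]), 'torque': array([-0.03704197,  0.02578204, -0.01545217]), 'width': 85.5543600041344}
top {'mtx': array([[599.73758933,   0.        , 325.92339267],
       [  0.        , 599.73758933, 247.09909932],
       [  0.        ,   0.        ,   1.        ]]), 'k1': 0.024807058591090374, 'R': array([[ 0.00919658, -0.99981806, -0.01671141],
       [-0.98390466, -0.00606515, -0.17859123],
       [ 0.17845738,  0.01808486, -0.98378143]]), 't': array([-7.39586469e-01,  6.11888269e+02,  1.03645769e+03])}
firebrick [(0.77, [142, 334, 63, 44]), (0.7, [146, 166, 68, 65]), (0.56, [272, 225, 61, 86])]
charcoal [(0.79, [375, 228, 77, 88])]
tray [(0.68, [249, 183, 218, 168])]
ringwork []
side {'mtx': array([[542.65293084,   0.        , 312.25979646],
       [  0.        , 542.65293084, 242.26029544],
       [  0.        ,   0.        ,   1.        ]]), 'k1': 0.048236159130155595, 'R': array([[-0.99355842, -0.11188978,  0.0179542 ],
       [-0.06845162,  0.46631308, -0.8819674 ],
       [ 0.09031086, -0.87751512, -0.47096832]]), 't': array([ 592.58945535,  105.39500385, 1020.29612727])}
firebrick [(0.81, [383, 339, 58, 62]), (0.63, [280, 248, 81, 54])]
charcoal [(0.81, [292, 216, 69, 36])]
tray [(0.58, [257, 216, 146, 98])]
ringwork []
```

View pics/top0.png

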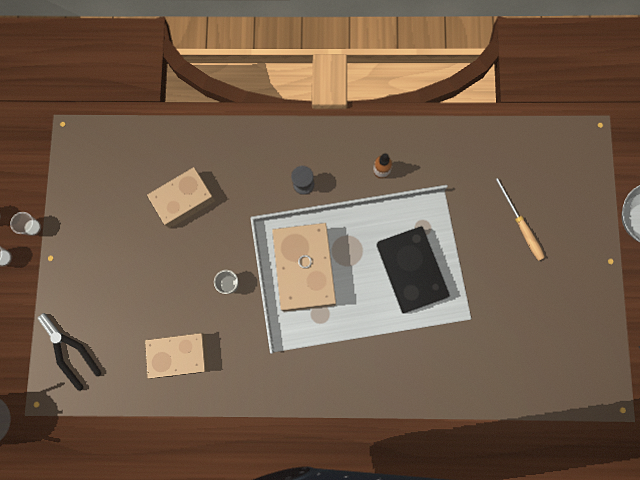

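View pics/side0.png

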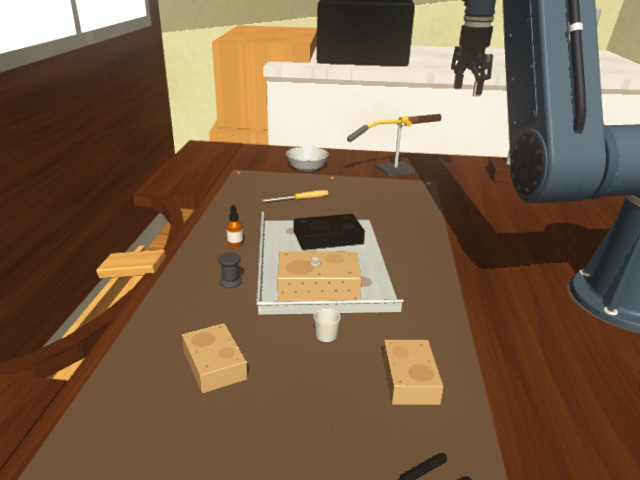

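The top view shows the tray around (250-470, 185-350). The brick with the ring is the left block at (305,265) and the charcoal is at (413,270). Both are short of the back rim, and the two loose bricks outside the tray are decoys. Next I'll measure.

```bash
cat > h.py <<'E'
from rig import *
import cv2,numpy as np
def undist(n,u,v):
    c=calibration(n);K=c['mtx']
    x=(u-K[0,2])/K[0,0];y=(v-K[1,2])/K[1,1]
    xd,yd=x.copy(),y.copy()
    for _ in range(8):
        f=1+c['k1']*(x*x+y*y);x=xd/f;y=yd/f
    return c,x,y
def cloud(n,im,d):
    v,u=np.mgrid[0:480,0:640].astype(float)
    c,x,y=undist(n,u,v)
    P=np.stack([x*d,y*d,d],-1)
    return (P-c['t'])@c['R']
def plane(n,uv,z):
    uv=np.asarray(uv,float);c,x,y=undist(n,uv[:,0],uv[:,1])
    r=np.stack([x,y,np.ones_like(x)],-1)@c['R'];o=-c['R'].T@c['t']
    return o+r*((z-o[2])/r[:,2])[:,None]
E
python3 - <<'E'
from h import *
im,d=get_image("top");W=cloud("top",im,d)
np.save("W.npy",W)
for u,v in[(150,270),(350,320),(295,295),(305,240),(410,260),(305,262),(430,190),(253,225)]:
    print(u,v,W[v,u].round(1))
z=W[...,2]
box=np.zeros(z.shape,bool);box[150:360,240:480]=1
hsv=cv2.cvtColor(im,cv2.COLOR_BGR2HSV)
for nm,lo,hi in(("fire",42,62),("char",28,45),("rim",20,30)):
    m=box&(d>0)&(z>lo)&(z<hi)
    m=m.astype(np.uint8)
    if nm=="char": m&=(im.max(2)<90)
    k,lab,st,cen=cv2.connectedComponentsWithStats(m)
    for i in range(1,k):
        if st[i,4]>60:
            p=W[lab==i]
            r=cv2.minAreaRect(p[:,:2].astype(np.float32))
            print(nm,st[i],"z",np.median(p[:,2]).round(1),r)
E
```

```text
150 270 [574.7 338.1   5.4]
350 320 [483.3 -41.2   5.7]
295 295 [524.6  59.   50.9]
305 240 [624.7  42.3  55.6]
410 260 [ 592.1 -150.5   36.5]
305 262 [584.1  41.6  55.3]
430 190 [ 727.8 -191.4   27.8]
253 225 [658.4 142.2  26.9]
fire [374 156  18  17 152] z 52.2 ((771.3952026367188, -100.07632446289062), (32.14823913574219, 28.786422729492188), 74.84329223632812)
fire [291 166  22  22 379] z 56.4 ((744.8241577148438, 50.602088928222656), (41.04232406616211, 39.29851150512695), 2.0692248344421387)
fire [ 272  223   64   88 4510] z 53.8 ((577.4683837890625, 45.59324645996094), (150.47674560546875, 100.10224914550781), 7.5072021484375)
char [ 377  227   73   86 3762] z 38.5 ((576.0560302734375, -155.22328186035156), (140.38784790039062, 91.3984375), 20.393348693847656)
rim [250 185 198 115 922] z 26.2 ((688.27685546875, -13.511734008789062), (146.91012573242188, 408.0982971191406), 32.132774353027344)
rim [262 301  11  53 163] z 26.5 ((468.696533203125, 110.47937774658203), (95.74592590332031, 6.486340522766113), 9.899293899536133)
```

```bash
cat > tray.py <<'E'
from h import *
from scipy.optimize import least_squares
def fitblocks(im,W):
    z=W[...,2];out={}
    box=np.zeros(z.shape,bool);box[195:360,255:480]=1
    for nm,lo,hi,mx in(("fire",45,62,999),("char",29,45,75)):
        m=(box&(z>lo)&(z<hi)&(im.max(2)<mx)).astype(np.uint8)
        k,lab,st,cen=cv2.connectedComponentsWithStats(m)
        i=1+np.argmax(st[1:,4]);p=W[lab==i]
        out[nm]=(cv2.minAreaRect(p[:,:2].astype(np.float32)),np.median(p[:,2]))
    return out
if __name__=="__main__":
    im,d=get_image("top");W=cloud("top",im,d)
    z=W[...,2]
    box=np.zeros(z.shape,bool);box[170:360,240:480]=1
    hsv=cv2.cvtColor(im,cv2.COLOR_BGR2HSV)
    m=box&(z>20)&(z<32)&(hsv[...,1]<70)
    back=[];P=W[m]
    def sel(a,b,tol):  # points close to line a-b (world)
        a=np.array(a);b=np.array(b);t=(b-a)/np.linalg.norm(b-a);n=np.array([-t[1],t[0]])
        q=P[:,:2]-a;s=q@t;e=q@n
        return P[(s>10)&(s<np.linalg.norm(b-a)-10)&(abs(e)<tol)]
    A,B,C=plane("top",[[252,217],[450,187],[271,352]],27)
    print("corner rims px->world",A.round(1),B.round(1),C.round(1))
    for nm,a,b in(("back",A[:2],B[:2]),("side",A[:2],C[:2])):
        p=sel(a,b,9)
        l=cv2.fitLine(p[:,:2].astype(np.float32),cv2.DIST_HUBER,0,.01,.01).ravel()
        n=np.array([-l[1],l[0]]);e=(p[:,:2]-l[2:])@n
        print(nm,len(p),l.round(4),"ang",np.arctan2(l[1],l[0]),"spread",np.percentile(e,[2,25,50,75,98]).round(1),"z",np.percentile(p[:,2],[5,50,95]))
    for k,v in fitblocks(im,W).items(): print(k,v)
    print("floor z",np.median(z[310:330,345:400]))
    crop=cv2.resize(im[170:360,240:480],None,fx=3.3,fy=3.1,interpolation=cv2.INTER_CUBIC);cv2.imwrite("pics/crop1.png",crop[:600,:800])
E
python3 tray.py
```

```text
corner rims px->world [673.9 144.6  27. ] [ 734.  -229.3   27. ] [423.3 102.2  27. ]
back 666 [ 1.707000e-01 -9.853000e-01  7.037279e+02 -4.140370e+01] ang -1.3992574 spread [-2.6 -1.4 -0.   1.6  3.8] z [21.45087329 26.30116757 29.93983859]
side 420 [9.850000e-01 1.725000e-01 5.473810e+02 1.239946e+02] ang 0.17334455 spread [-2.5 -1.4  0.   1.7  3.3] z [22.56640758 26.71878938 30.0204465 ]
fire (((577.5360107421875, 45.471405029296875), (150.78924560546875, 100.32451629638672), 7.58740758895874), np.float64(53.85199455776562))
char (((576.0135498046875, -154.8050079345703), (139.88125610351562, 91.13319396972656), 19.97025489807129), np.float64(38.6293294861125))
floor z 3.8029913779717313
```

View pics/crop1.png

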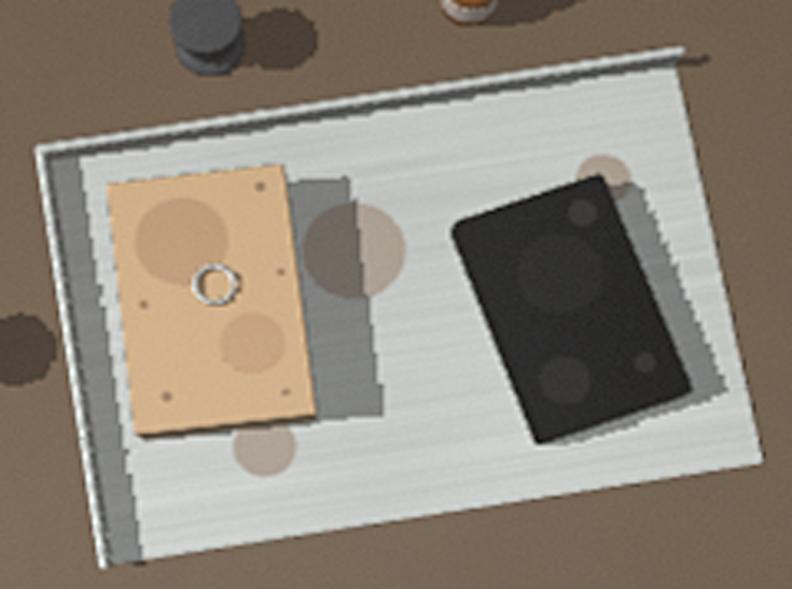

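Tray yaw comes out at about 0.1725 from both rims. The block sizes and heights match the text. My plan:
1. Push both blocks along x with two spread fingers.
2. Turn the tool 90° and push both along y.

```bash
cat >> h.py <<'E'
TY=0.1725;EX=np.array([np.cos(TY),np.sin(TY),0]);EY=np.array([-np.sin(TY),np.cos(TY),0])
T0=np.array([578.6,-59.9,0])
def tt(p): q=np.array([p[0],p[1],0])-T0; return np.array([q@EX,q@EY])
def where():
    s=read_state();R=s['ee_rot'];p=s['tool_pos'];a=np.arctan2(R[1,0],R[0,0])-TY
    print("t",round(s['time'],2),"tray xy",tt(p).round(1),"z",p[2].round(1),"yaw rel tray deg",np.degrees(a).round(2),"F",s['ft_force'].round(1),"w",round(s['width'],1));return s,a
def go(x,y,z,deg):
    s,a=where();R=s['ee_rot'];g=T0+x*EX+y*EY+np.array([0,0,z])
    print("shift",(R.T@(g-s['tool_pos'])).round(1),"turn units",round(-(deg-np.degrees(a))/10,3))
E
python3 - <<'E'
from h import *
go(-98,104,150,0);go(-98,104,12,0)
print(tt((577.5,45.5)),tt((576,-155)))
E
```

```text
t 0.6 tray xy [-401.9 -446.4] z 231.3 yaw rel tray deg 14.63 F [-0.2  0.6  1.1] w 85.8
shift [ 433.  -455.8   81.3] turn units 1.463
t 0.6 tray xy [-401.9 -446.4] z 231.3 yaw rel tray deg 14.63 F [-0.2  0.6  1.1] w 85.8
shift [ 433.  -455.8  219.3] turn units 1.463
[ 17.00779058 104.02454066] [-18.88492635 -93.24231634]
```

```bash
python3 -m crank '0.4 108 -114 20 0.4; 0.4 216 -228 40 0.8;0.4 325 -342 60 1.2; 0.4 433 -456 81 1.46; 0.4 433 -456 81 1.46; 0.4 433 -456 81 1.46; 0.4 433 -456 81 1.46; 0.4 433 -456 81 1.46; 0.4 433 -456 81 1.46; 0.4 433 -456 81 1.46; 0.4 433 -456 81 1.46; 0.4 433 -456 81 1.46; 0.4 433 -456 81 1.46; 0.4 433 -456 81 1.46'; python3 - <<'E'
from h import *
go(-98,104,12,0)
im,d=get_image("wrist");cv2.imwrite("pics/w1.png",im)
im,d=get_image("top");cv2.imwrite("pics/t1.png",im)
E
```

```text
time: 2.35
tool_pos: [464.0, 24.4, 150.5]
ee_rot: [[0.986, 0.169, 0.0], [0.169, -0.986, -0.0], [0.0, 0.0, -1.0]]
ft_force: [0.2, -0.1, 0.9]
width: 59.8
t 2.35 tray xy [-98.4 102.7] z 150.5 yaw rel tray deg -0.13 F [ 0.2 -0.1  0.9] w 59.8
shift [  0.4  -1.4 138.5] turn units -0.013
```

View pics/t1.png

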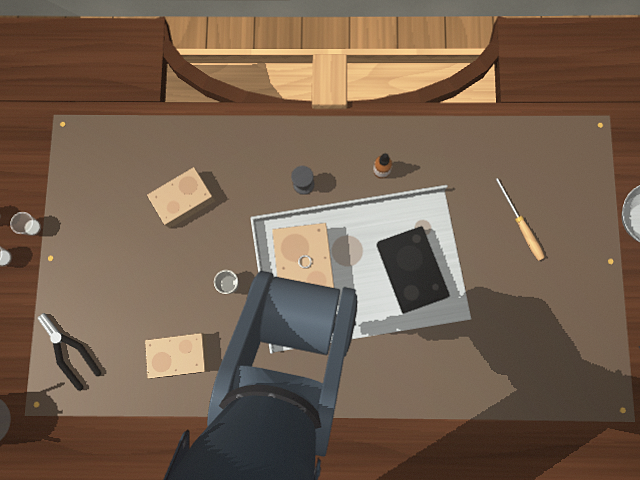

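View pics/w1.png

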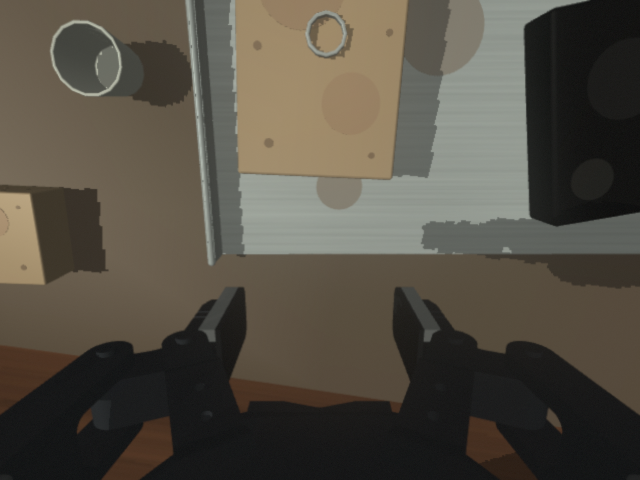

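The fingers straddle the brick's near face (wrist image 240-390, row 175) with no obstacles. I'll lower and push.

```bash
python3 -m crank '0.4 0 0 50 0; 0.4 0 -1 95 0; 0.4 0 -1 120 0;0.4 0 -1 135 0;0.4 0 -1 138 0;0.4 0 -1 138 0;0.4 0 -1 138 0'; python3 - <<'E'
from h import *
go(-40,104,12,0)
E
```

```text
time: 3.32
tool_pos: [464.6, 26.8, 13.2]
ee_rot: [[0.985, 0.172, 0.002], [0.172, -0.985, -0.0], [0.002, 0.001, -1.0]]
ft_force: [-0.2, 0.8, 0.1]
width: 59.5
t 3.33 tray xy [-97.4 104.9] z 13.2 yaw rel tray deg 0.03 F [-0.2  0.8  0.1] w 59.5
shift [57.4  1.   1.4] turn units 0.003
```

```bash
python3 -m crank '0.4 7 0 0 0;0.4 14 0 0 0;0.4 19 0 0 0;0.4 23 0 0 0;0.4 26 0 0 0;0.4 29 0 0 0;0.4 32 0 0 0;0.4 35 0 0 0;0.4 38 0 0 0;0.4 41 0 0 0;0.4 44 0 0 0;0.4 47 0 0 0;0.4 50 0 0 0;0.4 52 0 0 0;0.4 54 0 0 0;0.4 55 0 0 0;0.4 56 0 0 0'; python3 - <<'E'
from h import *
from tray import fitblocks
where()
im,d=get_image("top");cv2.imwrite("pics/t2.png",im)
im,d=get_image("wrist");cv2.imwrite("pics/w2.png",im)
E
```

```text
time: 5.45
tool_pos: [519.1, 36.5, 12.3]
ee_rot: [[0.985, 0.172, -0.0], [0.172, -0.985, 0.0], [-0.0, -0.0, -1.0]]
ft_force: [-1.5, -0.0, -1.1]
width: 59.7
t 5.45 tray xy [-42.1 105.2] z 12.3 yaw rel tray deg 0.03 F [-1.5 -0.  -1.1] w 59.7
```

View pics/w2.png

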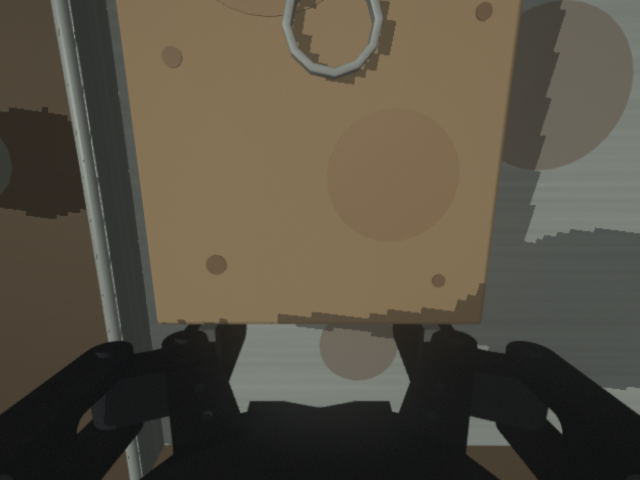

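Both fingers are flat on the near face, and the ring has ridden along. I'll continue to the rim and watch the force.

```bash
python3 -m crank '0.4 1 0 0 0;0.4 2.5 0 0 0;0.4 4 0 0 0;0.4 5 0 0 0;0.4 6 0 0 0;0.4 6 0 0 0'|egrep 'force|pos'; python3 -m crank '0.4 0.5 0 0 0;0.4 1 0 0 0;0.4 1 0 0 0'|egrep 'force|pos'; python3 -m crank '0.4 0.5 0 0 0;0.4 1 0 0 0;0.4 1 0 0 0'|egrep 'force|pos'; python3 -c "
from h import *
where()"
```

```text
tool_pos: [525.2, 37.6, 12.4]
ft_force: [-1.8, 0.2, -0.2]
tool_pos: [526.0, 37.7, 12.4]
ft_force: [-2.9, -1.6, -0.0]
tool_pos: [527.0, 37.9, 12.3]
ft_force: [-3.2, -0.2, 0.7]
t 7.05 tray xy [-34.  105.2] z 12.3 yaw rel tray deg 0.03 F [-3.2 -0.2  0.7] w 59.8
```

```bash
for i in 1; do python3 -m crank '0.4 0.5 0 0 0;0.4 1 0 0 0;0.4 1 0 0 0'|egrep 'force|pos'; python3 -m crank '0.4 0.5 0 0 0;0.4 1 0 0 0;0.4 1 0 0 0'|egrep 'force|pos';done; python3 - <<'E'
from h import *
im,d=get_image("side");cv2.imwrite("pics/s3.png",cv2.resize(im[190:330,220:420],None,fx=4,fy=4))
im,d=get_image("top");cv2.imwrite("pics/t3.png",cv2.resize(im[170:360,240:480],None,fx=3.3,fy=3.1))
E
```

```text
tool_pos: [527.3, 38.0, 12.3]
ft_force: [-5.2, -0.8, 3.0]
tool_pos: [527.3, 38.1, 12.4]
ft_force: [-7.6, -2.4, 4.5]
```

View pics/t3.png

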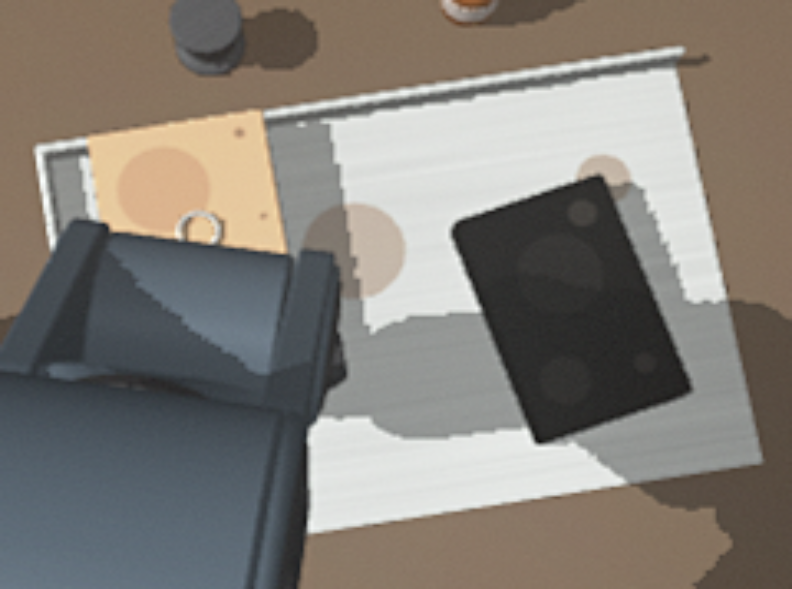

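View pics/s3.png

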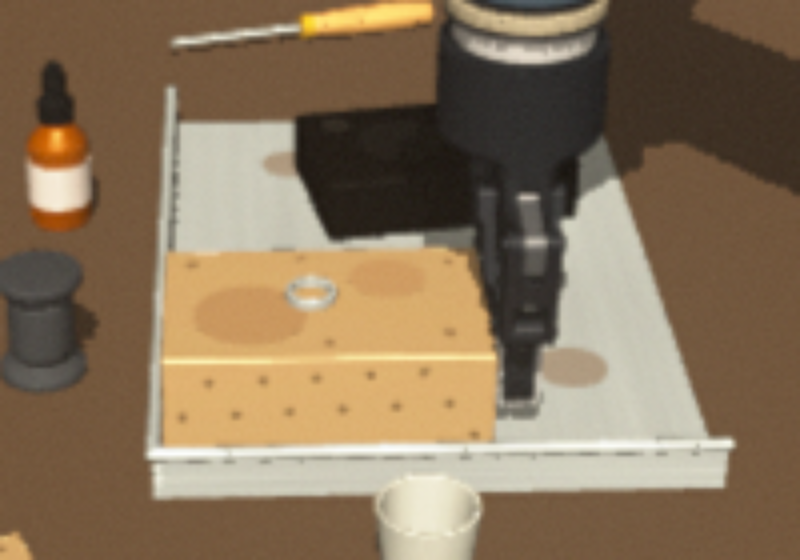

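The brick is on the back rim: it stopped there with the force rising, and the side view shows the face on the rim. Next I'll back off and go to the charcoal.

```bash
python3 -m crank '0.4 -5 0 0 0;0.4 -20 0 0 0;0.4 -50 0 -40 0;0.4 -80 30 -80 0;0.4 -91 90 -80 0;0.4 -91 150 -80 0;0.4 -91 205 -80 0;0.4 -91 205 -60 0;0.4 -91 205 -30 0;0.4 -91 205 -5 0;0.4 -91 205 0 0;0.4 -91 205 0 0;0.4 -91 205 0 0'; python3 -c "
from h import *
where()"
```

```text
time: 9.52
tool_pos: [475.6, -179.9, 13.2]
ee_rot: [[0.985, 0.172, 0.002], [0.172, -0.985, -0.001], [0.002, 0.002, -1.0]]
ft_force: [0.7, -0.2, -0.5]
width: 59.8
t 9.53 tray xy [-122.  -100.5] z 13.2 yaw rel tray deg 0.04 F [ 0.7 -0.2 -0.5] w 59.8
```

```bash
python3 -m crank '0.4 6 0 0 0;0.4 12 0 0 0;0.4 16 0 0 0;0.4 20 0 0 0;0.4 24 0 0 0;0.4 28 0 0 0;0.4 32 0 0 0;0.4 36 0 0 0;0.4 40 0 0 0;0.4 44 0 0 0;0.4 48 0 0 0;0.4 52 0 0 0;0.4 56 0 0 0;0.4 60 0 0 0;0.4 64 0 0 0;0.4 67 0 0 0;0.4 70 0 0 0;0.4 70 0 0 0'; python3 - <<'E'
from h import *
where()
im,d=get_image("wrist");cv2.imwrite("pics/w4.png",im)
E
```

```text
time: 11.78
tool_pos: [544.2, -167.4, 12.4]
ee_rot: [[0.985, 0.172, 0.001], [0.172, -0.985, -0.0], [0.001, 0.001, -1.0]]
ft_force: [0.7, -0.9, -0.0]
width: 59.8
t 11.78 tray xy [ -52.4 -100. ] z 12.4 yaw rel tray deg 0.03 F [ 0.7 -0.9 -0. ] w 59.8
```

View pics/w4.png

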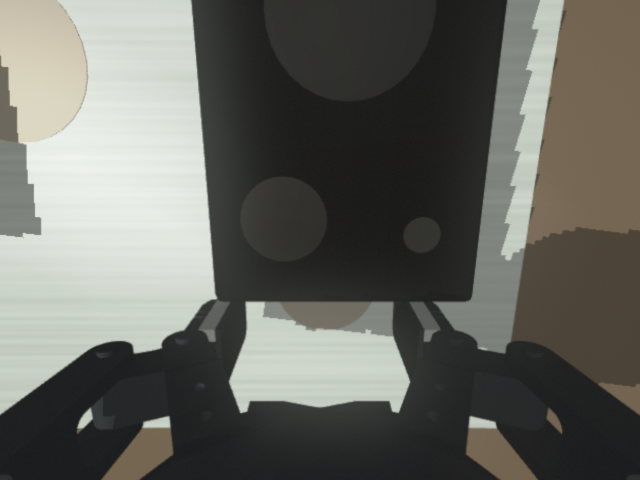

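The charcoal is squared up on both fingers. I'll carry on to the rim.

```bash
python3 -m crank '0.4 3 0 0 0;0.4 7 0 0 0;0.4 11 0 0 0;0.4 15 0 0 0;0.4 18 0 0 0;0.4 21 0 0 0;0.4 24 0 0 0;0.4 26 0 0 0;0.4 27 0 0 0;0.4 27 0 0 0'|egrep 'force|pos'; python3 -m crank '0.4 0.5 0 0 0;0.4 1 0 0 0;0.4 1.5 0 0 0;0.4 2 0 0 0;0.4 2 0 0 0'|egrep 'force|pos';python3 -m crank '0.4 0.5 0 0 0;0.4 1 0 0 0;0.4 1.5 0 0 0;0.4 2 0 0 0;0.4 2 0 0 0'|egrep 'force|pos'; python3 -c "
from h import *
where()"
```

```text
tool_pos: [570.4, -162.6, 12.3]
ft_force: [-1.5, 0.4, 1.1]
tool_pos: [572.1, -162.3, 12.3]
ft_force: [-1.1, -0.4, 0.3]
tool_pos: [572.1, -162.0, 12.3]
ft_force: [-6.8, -2.7, 4.2]
t 14.32 tray xy [-23.9 -99.5] z 12.3 yaw rel tray deg 0.02 F [-6.8 -2.7  4.2] w 60.1
```

The charcoal is on the back rim too. Now I'll retract, lift and turn 90° into the gap for the y pushes.

```bash
python3 -m crank '0.4 -4 0 0 0;0.4 -15 0 -2 0;0.4 -20 0 -50 0;0.4 -15 0 -100 -1;0.4 10 -20 -110 -2;0.4 30 -50 -110 -3;0.4 50 -80 -110 -4;0.4 69 -104 -110 -5;0.4 69 -104 -110 -6;0.4 69 -104 -110 -7;0.4 69 -104 -110 -8;0.4 69 -104 -110 -9;0.4 69 -104 -110 -9;0.4 69 -104 -110 -9;0.4 69 -104 -110 -9'; python3 - <<'E'
from h import *
go(45,5,12,90)
print(read_state()['joint_pos'].round(2))
im,d=get_image("wrist");cv2.imwrite("pics/w5.png",im)
E
```

```text
time: 16.2
tool_pos: [624.1, -47.7, 122.3]
ee_rot: [[-0.171, 0.985, 0.0], [0.985, 0.171, 0.0], [0.0, 0.0, -1.0]]
ft_force: [0.1, 1.1, -0.2]
width: 59.8
t 16.2 tray xy [46.9  4.2] z 122.3 yaw rel tray deg 89.95 F [ 0.1  1.1 -0.2] w 59.8
shift [  0.8  -2.  110.3] turn units -0.005
[-0.25  0.66  1.52  0.    0.96 -0.43]
```

View pics/w5.png

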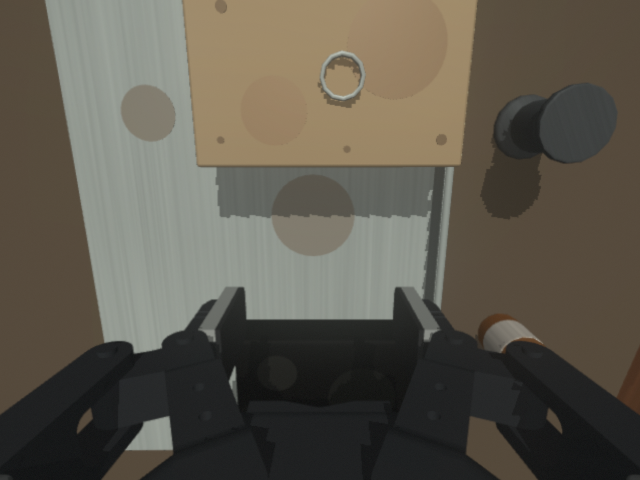

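The brick's right face is ahead (row 165), the ring is in place, and the finger zone is clear of the rim. I'll lower.

```bash
python3 -m crank '0.4 1 -4 40 0;0.4 1 -4 80 0;0.4 1 -4 100 0;0.4 1 -4 108 0;0.4 1 -4 110 0;0.4 1 -4 110 0'|egrep 'force|pos';python3 -m crank '0.4 6 0 0 0;0.4 12 0 0 0;0.4 18 0 0 0;0.4 23 0 0 0;0.4 27 0 0 0;0.4 31 0 0 0;0.4 35 0 0 0;0.4 39 0 0 0;0.4 42 0 0 0;0.4 45 0 0 0;0.4 48 0 0 0;0.4 51 0 0 0;0.4 54 0 0 0;0.4 57 0 0 0;0.4 60 0 0 0;0.4 62 0 0 0;0.4 63 0 0 0;0.4 63 0 0 0' | egrep 'force|pos'; python3 - <<'E'
from h import *
where()
im,d=get_image("wrist");cv2.imwrite("pics/w6.png",im)
E
```

```text
tool_pos: [621.0, -47.6, 13.4]
ft_force: [-1.1, 0.0, 1.1]
tool_pos: [609.2, 15.0, 12.3]
ft_force: [0.0, -0.5, -0.5]
t 19.25 tray xy [43.  68.6] z 12.3 yaw rel tray deg 90.03 F [ 0.  -0.5 -0.5] w 59.9
```

View pics/w6.png

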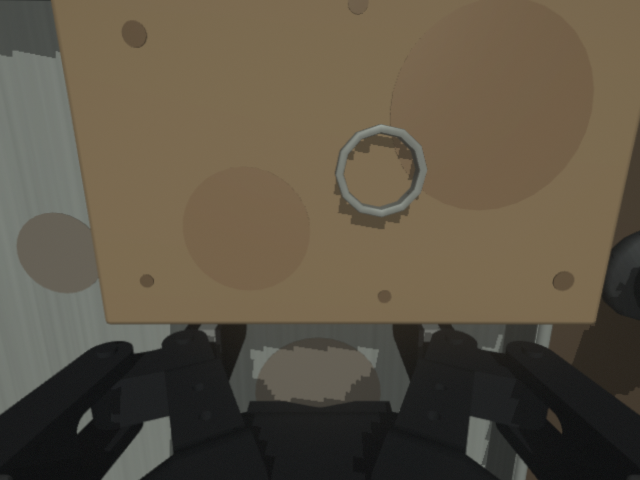

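```bash
python3 -m crank '0.4 1 0 0 0;0.4 3 0 0 0;0.4 5 0 0 0;0.4 6 0 0 0;0.4 6.5 0 0 0;0.4 6.5 0 0 0'|egrep 'force|pos';python3 -m crank '0.4 0.5 0 0 0;0.4 1 0 0 0;0.4 1.5 0 0 0;0.4 2 0 0 0;0.4 2 0 0 0' | egrep 'force|pos';python3 -m crank '0.4 0.5 0 0 0;0.4 1 0 0 0;0.4 1.5 0 0 0;0.4 2 0 0 0;0.4 2 0 0 0' | egrep 'force|pos'; python3 - <<'E'
from h import *
where()
E
```

```text
tool_pos: [608.7, 17.6, 12.6]
ft_force: [-0.1, -14.4, -0.2]
tool_pos: [608.7, 17.6, 12.9]
ft_force: [-1.8, -20.3, -0.3]
tool_pos: [608.7, 17.7, 13.2]
ft_force: [-1.0, -26.6, 1.5]
t 21.3 tray xy [43.  71.2] z 13.2 yaw rel tray deg 90.04 F [ -1.  -26.6   1.5] w 59.9
```

It stopped 5 mm earlier than computed. I'll back away and look from above before believing either number.

```bash
python3 -m crank '0.4 -3 0 0 0;0.4 -10 0 0 0;0.4 -40 0 -1 0;0.4 -60 0 -50 0;0.4 -80 -30 -90 0;0.4 -130 -80 -110 0;0.4 -160 -140 -110 0;0.4 -180 -200 -110 0;0.4 -200 -240 -110 0;0.4 -200 -240 -110 0;0.4 -200 -240 -110 0'; python3 - <<'E'
from h import *
from tray import fitblocks
where()
im,d=get_image("top");W=cloud("top",im,d);cv2.imwrite("pics/t7.png",cv2.resize(im[170:360,240:480],None,fx=3.3,fy=3.1,interpolation=cv2.INTER_CUBIC))
im2,d=get_image("side");cv2.imwrite("pics/s7.png",cv2.resize(im2[190:330,220:420],None,fx=4,fy=4))
for k,(r,z) in fitblocks(im,W).items(): print(k,tt(r[0]).round(1),r,z)
E
python3 tray.py
```

```text
time: 22.68
tool_pos: [406.1, -213.1, 122.5]
ee_rot: [[-0.171, 0.985, 0.001], [0.985, 0.171, 0.0], [-0.0, 0.001, -1.0]]
ft_force: [-0.1, -0.1, 0.4]
width: 59.7
t 22.68 tray xy [-196.2 -121.3] z 122.5 yaw rel tray deg 89.99 F [-0.1 -0.1  0.4] w 59.7
fire [ 49.4 134.3] ((604.201904296875, 80.88275146484375), (150.567626953125, 100.29495239257812), 9.889813423156738) 53.79824127563525
char [  54.  -105.8] ((649.9281005859375, -154.82754516601562), (139.78448486328125, 91.01985931396484), 9.440616607666016) 38.44172571859516
corner rims px->world [673.9 144.6  27. ] [ 734.  -229.3   27. ] [423.3 102.2  27. ]
back 402 [ 1.751000e-01 -9.845000e-01  7.097114e+02 -7.297210e+01] ang -1.3947636 spread [-3.4 -1.6 -0.   1.5  3.5] z [21.58642767 26.35469036 29.8520993 ]
side 293 [9.833000e-01 1.818000e-01 5.312254e+02 1.220770e+02] ang 0.18282433 spread [-2.8 -1.1 -0.   1.1  2.6] z [23.95993208 27.02658462 30.20534607]
fire (((604.5938720703125, 81.07914733886719), (151.1707763671875, 100.50975799560547), 9.89804744720459), np.float64(53.83056155068945))
char (((649.8502197265625, -155.01011657714844), (139.7169647216797, 91.54026794433594), 9.326813697814941), np.float64(38.48739444106157))
floor z 3.771680898851243
```

View pics/t7.png

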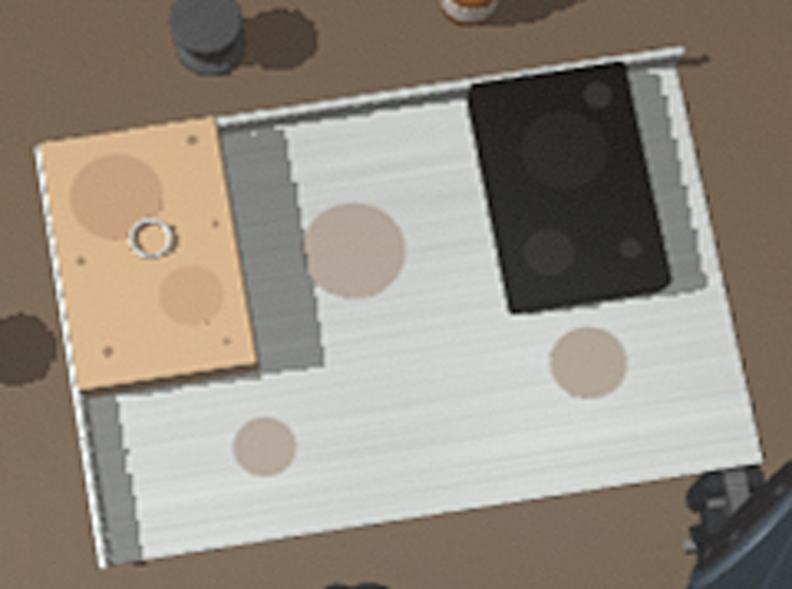

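View pics/s7.png

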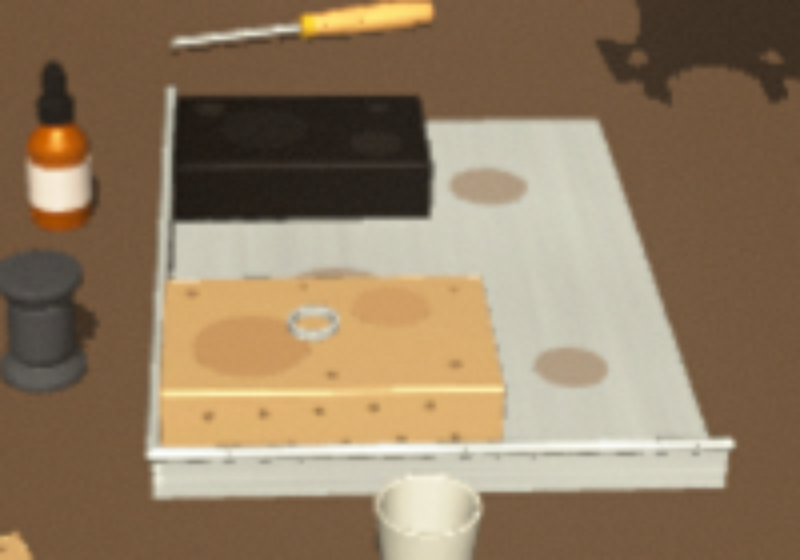

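The brick is flush: tray position (49.4, 134.3), yaw equal to the tray's. The charcoal sits square on the back rim at (54, -106). I'll check the scriber's clearance, then approach the charcoal's right face.

```bash
python3 - <<'E'
from h import *
for p in plane("top",[[498,180],[519,216],[535,262],[546,258]],10): print(tt(p).round(0))
go(45,-178,100,90);go(45,-178,12,90)
E
```

```text
[ 126. -291.]
[  50. -315.]
[ -41. -325.]
[ -37. -346.]
t 22.82 tray xy [-195.5 -120.8] z 122.4 yaw rel tray deg 90.17 F [ 0.4 -0.3  0.3] w 59.9
shift [-57.9 240.3  22.6] turn units 0.017
t 22.82 tray xy [-195.5 -120.8] z 122.4 yaw rel tray deg 90.17 F [ 0.4 -0.3  0.3] w 59.9
shift [-57.9 240.2 110.6] turn units 0.017
```

```bash
python3 -m crank '0.4 -30 60 0 0;0.4 -58 120 0 0;0.4 -58 180 0 0;0.4 -58 225 0 0;0.4 -58 240 0 0;0.4 -58 240 30 0;0.4 -58 240 70 0;0.4 -58 240 100 0;0.4 -58 240 110 0;0.4 -58 240 110 0;0.4 -58 240 110 0'; python3 - <<'E'
from h import *
where()
im,d=get_image("wrist");cv2.imwrite("pics/w8.png",im)
E
```

```text
time: 24.2
tool_pos: [652.8, -229.4, 13.9]
ee_rot: [[-0.172, 0.985, 0.002], [0.985, 0.172, -0.001], [-0.002, 0.002, -1.0]]
ft_force: [0.6, 0.0, 0.5]
width: 59.6
t 24.2 tray xy [  44.  -179.7] z 13.9 yaw rel tray deg 90.05 F [0.6 0.  0.5] w 59.6
```

View pics/w8.png

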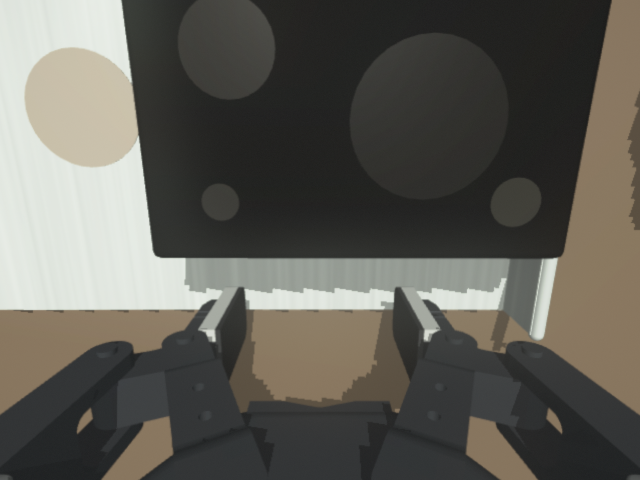

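```bash
python3 -m crank '0.4 4 0 0 0;0.4 8 0 0 0;0.4 12 0 0 0;0.4 16 0 0 0;0.4 20 0 0 0;0.4 25 0 0 0;0.4 30 0 0 0;0.4 35 0 0 0;0.4 40 0 0 0;0.4 45 0 0 0;0.4 50 0 0 0;0.4 55 0 0 0;0.4 60 0 0 0;0.4 65 0 0 0;0.4 70 0 0 0;0.4 75 0 0 0;0.4 80 0 0 0;0.4 85 0 0 0'|egrep 'force|pos'; python3 -m crank '0.4 5 0 0 0;0.4 10 0 0 0;0.4 15 0 0 0;0.4 20 0 0 0;0.4 25 0 0 0;0.4 30 0 0 0;0.4 35 0 0 0;0.4 40 0 0 0;0.4 45 0 0 0;0.4 50 0 0 0;0.4 54 0 0 0;0.4 58 0 0 0;0.4 62 0 0 0;0.4 64 0 0 0;0.4 66 0 0 0;0.4 66 0 0 0;0.4 66 0 0 0'|egrep 'force|pos';python3 - <<'E'
from h import *
where()
im,d=get_image("wrist");cv2.imwrite("pics/w9.png",im)
E
```

```text
tool_pos: [637.2, -144.9, 12.3]
ft_force: [0.4, -2.1, 1.6]
tool_pos: [625.4, -80.0, 12.1]
ft_force: [-0.6, -0.4, -0.7]
t 28.62 tray xy [ 42.7 -27.8] z 12.1 yaw rel tray deg 90.03 F [-0.6 -0.4 -0.7] w 59.8
```

View pics/w9.png

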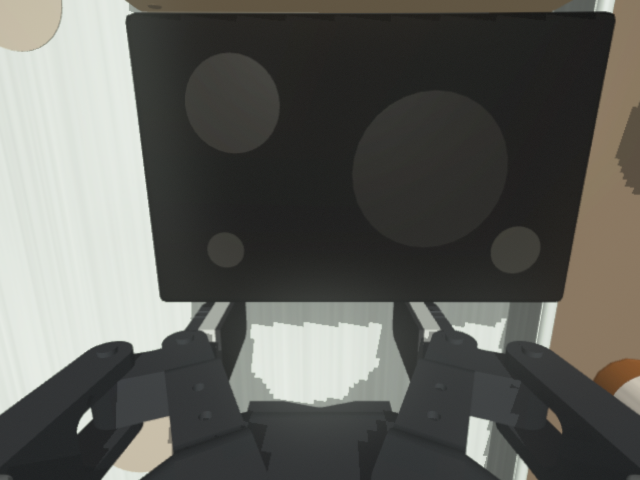

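The charcoal is sliding square and has come close to the brick. I'll push the last few millimetres gently.

```bash
python3 -m crank '0.4 1 0 0 0;0.4 3 0 0 0;0.4 5 0 0 0;0.4 7 0 0 0;0.4 8 0 0 0;0.4 8 0 0 0'|egrep 'force|pos'; python3 -m crank '0.4 1 0 0 0;0.4 2 0 0 0;0.4 3 0 0 0;0.4 3 0 0 0'|egrep 'force|pos'; python3 -m crank '0.4 0.5 0 0 0;0.4 1 0 0 0;0.4 2 0 0 0;0.4 2 0 0 0'|egrep 'force|pos';python3 - <<'E'
from h import *
where()
E
```

```text
tool_pos: [624.4, -72.2, 12.3]
ft_force: [0.4, 0.2, 0.7]
tool_pos: [624.2, -71.1, 12.4]
ft_force: [-0.1, -5.8, -0.5]
tool_pos: [624.3, -71.1, 12.5]
ft_force: [-1.6, -10.7, -1.1]
t 30.43 tray xy [ 43.  -18.9] z 12.5 yaw rel tray deg 90.03 F [ -1.6 -10.7  -1.1] w 59.8
```

The stop at -18.9 is 90 mm (the charcoal's width) from where the brick stopped, so they're in contact. I'll retract and check.

```bash
python3 -m crank '0.4 -2 0 0 0;0.4 -10 0 0 0;0.4 -30 0 -1 0;0.4 -50 -10 -50 0;0.4 -80 -60 -110 0;0.4 -100 -120 -110 0;0.4 -110 -180 -110 0;0.4 -120 -240 -110 0;0.4 -120 -240 -110 0;0.4 -120 -240 -110 0'|egrep 'force|pos'; python3 - <<'E'
from h import *
from tray import fitblocks
where()
im,d=get_image("top");W=cloud("top",im,d);cv2.imwrite("pics/t10.png",cv2.resize(im[170:360,240:480],None,fx=3.3,fy=3.1,interpolation=cv2.INTER_CUBIC))
im2,d=get_image("side");cv2.imwrite("pics/s10.png",cv2.resize(im2[190:330,220:420],None,fx=4,fy=4))
for k,(r,z) in fitblocks(im,W).items(): print(k,tt(r[0]).round(1),r,z)
E
```

```text
tool_pos: [408.0, -228.3, 122.7]
ft_force: [0.7, 0.1, 0.3]
t 31.68 tray xy [-196.9 -136.6] z 122.7 yaw rel tray deg 89.89 F [0.7 0.1 0.3] w 59.2
fire [ 49.5 134.2] ((604.3558959960938, 80.8262939453125), (150.65895080566406, 100.07825469970703), 9.887094497680664) 53.817120093718955
char [54.1 38.6] ((625.303955078125, -12.625297546386719), (139.66775512695312, 88.84781646728516), 9.865509033203125) 38.716517309971245
```

View pics/t10.png

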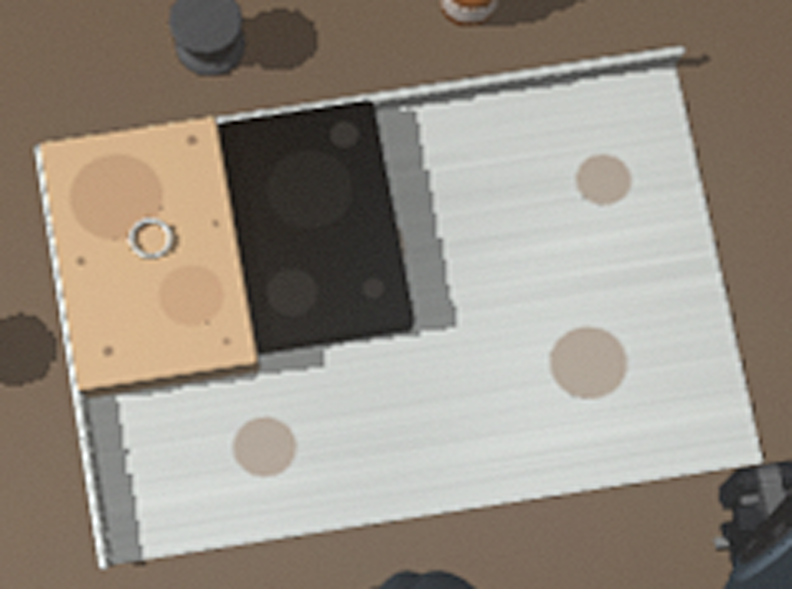

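View pics/s10.png

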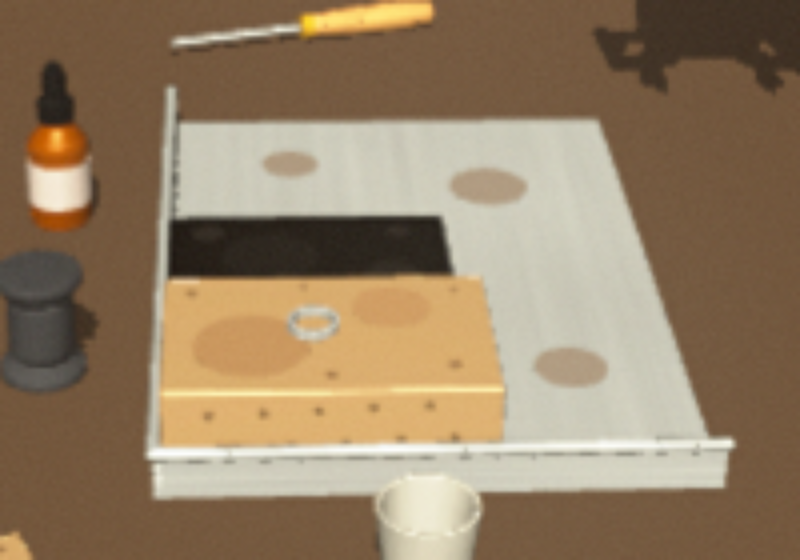

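All bounds are met: the brick's x offset matches the charcoal's, which stayed flush through its slide (54.0 to 54.1). Handing in.

```bash
python3 -c "
from rig import *
print(finish_job())"
```

```text
the job is handed in; nothing more can be done
None
```

Both blocks are in the tray's corner and the job is handed in, at about 32 s of the 64 s allowed. The hand-in reported no verdict. With the two spread fingers I pushed each block onto the back rim. I then turned the tool 90° and pushed the firebrick onto the side rim and the charcoal against the firebrick.

| Check in the last top view | Firebrick | Charcoal |
|---|---|---|
| Position in the tray frame, x / y (mm) | 49.5 / 134.2 | 54.1 / 38.6 |
| Ideal, x / y (mm) | 50 / 135 | 55 / 40 |
| Yaw (tray 9.88°) | 9.89° | 9.87° |

- **Contact:** each push ended in a firm stop with the force rising. The charcoal stopped 90 mm, its own width, from where the firebrick had stopped.
- **Ring and bystanders:** the ring lies on the firebrick where it rode along, and no move touched it. In the last top and side views the spool, dropper, cup and scriber show no movement. I judged that by eye and did not measure it.
- **Disagreements:** the firebrick's stop at the side rim came about 5 mm earlier at the tool than I had worked out. The top view then showed the brick in place, so I put this down to the finger's width in that direction. A second fit of the tray yaw, with most of the rims hidden by the blocks, gave up to 0.010 rad more. That is still inside the 0.035 rad limit.

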